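# Stand the drained brushes up in their stand

## Robot

A 7-joint arm with a two-finger parallel gripper is mounted at the origin on a cart in front of the work surface, level with it; the furniture and walls round the work are solid. World frame = base frame: x ahead of the robot, y to its left, z up, the work surface at z = 0. Lengths are in m, angles in degrees, forces in N, time in s.
With the tool pointing down it reaches from about 0.425 to 0.875 m from the base axis. Payload 4.7 kg.
Tool frame: the origin (TCP) lies midway between the tips of the shut fingers; the grasp point (between the pads) lies arm.pinch_z behind it (arm.pinch_z is the distance from the TCP to the grasp point, in m); z points along the fingers, y is the line along which they close (so a half turn about z gives the same grasp; the last joint's range is limited). The gripper opens to 85 mm and grips with 20 to 120 N. Pads are 22 mm wide; open, the fingers measure 114 mm over their backs; the gripper's body (76 mm by 85 mm) begins 54 mm behind the grasp point. The pads swing forward as they close: fully open they stand 13 mm farther back than shut.
Start: joints at [-75.338, 18.392, -4.016, 83.108, 1.295, 78.541, -3.26], TCP at [0.156, 0.631, 0.207] pointing down, gripper open.
Joint ranges: [-163.93, 163.93], [-17.29, 119.83], [-79.2, 71.16], [3.27, 140.29], [-89.18, 269.18], [5.43, 117.66], [-154.24, 154.24]. Speed limits (degrees/s): [147.25, 147.25, 180, 180, 180, 180, 180].

## Interface

Orientations are given as [roll, pitch, yaw] about the fixed x, y, z axes, in that order (R = Rz(yaw) Ry(pitch) Rx(roll)).
In Python, from plant import monitor, get_image, sign_off, spotter, arm gives the robot as it stands.
- The arm moves only by the tool move_arm, never from a script. Its argument "motion" is a list of rows, each a list of 3 entries, a list of its own where there are three numbers: the finger opening in m, from 0 to 0.0854, then the shift along the tool's x, y, z in m, then the turn, a rotation vector about the tool's x, y, z in degrees. In form: [[grip, [dx, dy, dz], [rx, ry, rz]], ...]. A call has 1 to 20 rows; each row is the pose to reach, as a shift and turn from the pose commanded when the call began, along the tool's axes at that moment; what a row does not reach only later rows make up. A row lasts 1/12 s, in which the tool goes at most 41.7 mm and 7.16 degrees, less where a joint would pass 70% of its speed; a pose out of reach is approached as far as the arm can. A call with a gripper value outside its range is refused whole. The fingers move at their own pace and stop on an object; the grip force is fixed at half the most. Time passes only in rows, so rows that repeat a pose let the fingers close. It gives the time, the measured TCP pose, the force, the opening and the grip force at its end, in the units of the state.
- monitor.observe(): the state, without advancing time (a new reading comes with each control period).
- get_image(name): name is "scene" or "top" or "wrist"; returns a dict with "image" (480x640x3 uint8, red, green, blue), "vertical_fov" (degrees; the focal length in pixels is half the picture's height over the tangent of half this angle, whatever the lens; pixels are square), "cx", "cy" (the principal point, pixels), "pose" (4x4, takes a point from camera to world coordinates). Camera axes: x right, y up, looking along -z (the intrinsics and any distortion apply to the point x, -y, -z); pixel columns grow to the right and rows downward; lengths in m; the calibration is good to about 2 mm. A picture is of the moment at which its call begins. There is no depth.
- sign_off(): hands the job in; it is judged then, once.
Trained networks look in the newest picture that a camera, given by its name, has taken for a name from the list of things; names that differ only in an ending like _2 or _b are one class to them, and where a whole thing is asked for, a point or a joint stands for the part that bears it (a point fixed in the world has none). Each returns a list of dicts, best first, with "confidence" (0 to 1); they miss things now and then, are a little off and sometimes report something else, mostly with a low value. They report only what shows in the picture. A call takes as long as a camera call.
- spotter.cut_out(camera, name): "pixels" (480x640 bool, what is visible of it) and "rect" ([centre column, centre row, width, height] in pixels, round what is visible of it).
The state is a dict: "time": time; "joint_pos": joint angles; "qd": joint speeds; "joint_efforts": joint torques, N m; "position": TCP position; "tcp_rot": TCP orientation; "wrist_force": force on the tool from outside, world axes, zero at the start; "moment": the same for the moment, N m; "opening": finger opening in m; "finger_force": force on a finger pad.
Only numpy, scipy, OpenCV 4.12 (cv2) and the standard library are available. Lean on these libraries where they do the work, as an engineer would, in place of code of your own. Each camera call takes 0.05 s, during which the arm holds its last target. There are 200 camera calls.

## Task

The two cleaned paint brushes have been draining, leaning out over the sloping rests of the steel brush stand. Tip both of them up so that each stands upright, bristles up, in its own cup against the stand's backrest, and let go. Leave the tape roll, the paint tin and the sanding block where they are.

Things in the scene. Friction and masses are not known exactly. Their poses are not given: they have to be found in the camera images.
- brush_stand: Fixed steel brush stand. Origin on the bench under the foot of the backrest, midway between the two cups; +x away from the side the brushes lean out to, +y along the backrest, +z up. Base plate 6 mm thick, x -130 to +50, y +-95 mm. Two box-shaped cups at y = +50 and -50 mm, 34 mm wide inside, cheeks 78 mm high from x = -69 to +15 mm.
- cup_left (a point): Middle of the floor of the cup at the stand's +y side, at (0, +50, 6) mm on the stand, where the backrest begins. The cup's sloping rest, 36 mm wide, rises from 12 mm in front (-x) of here towards -x, 38 degrees from the vertical, to its top edge at x = -115, z = 137 mm on the stand.
- cup_right (a point): The same for the cup at the stand's -y side, at (0, -50, 6) mm on the stand.
- wide_brush: Loose flat paint brush, dark red handle, 240 mm long, about 70 g; bristles 50 mm wide, 13 mm thick; handle 24 x 11 mm. Origin at mid length on its lower broad face; +y from handle end to bristle end, +z out of the face towards the backrest. At the start it lies on the sloping rest of one cup (either one), handle end on the cup's floor, the upper 75 mm free beyond the rest.
- wide_brush_top (a point): Centre of the bristle end of the wide brush, 120 mm from its origin along +y; at the start about 0.2 m above the bench at the stand's -x side. A push of under 2 N here towards the stand's +x tips the brush up; it turns about its handle end, which the cup holds.
- wide_brush_foot (a point): Centre of the handle end of the wide brush (120 mm from its origin along -y), the end in the cup.
- narrow_brush: Flat paint brush like the wide one but with bristles only 30 mm wide; 240 mm long, 13 mm thick, about 70 g, loose; same frame; it starts leaning out of the other cup in the same way.
- narrow_brush_top (a point): Centre of the bristle end face of the narrow brush, the upper end.
- narrow_brush_foot (a point): Centre of the handle end of the narrow brush, the end in the cup.
- tape_roll: Roll of masking tape lying flat, 99 mm across, 25 mm high, loose, to the right of the stand. Origin at the centre of its underside. Leave alone.
- paint_tin: Small closed paint tin, 70 mm across, 76 mm high, loose, standing to the right of the stand, beyond the tape roll. Origin at the centre of its underside. Leave alone.
- sanding_block: Sanding block 65 x 110 x 24 mm, loose, lying to the left of the stand near the bench's front. Origin at the centre of its underside. Leave alone.
- backrest_top (a point): Middle of the backrest's top edge, at (27, 0, 177) mm on the stand. The backrest is 190 mm wide and serves both cups; it leans 8 degrees from the vertical towards the stand's +x. A brush tipped a few degrees past the vertical falls gently on it and stays there.

How it is judged (in metres and radians):
At the end, for the whole second after the job is handed in: Both brushes stand bristles up, within 0.28 rad (16 degrees) of the vertical, at rest, each with its handle end in a cup of its own (handle end within 35 mm of the cup's floor point); nothing is held (angle between each of wide_brush, narrow_brush's own y axis and vertical below 0.28 rad and (distance between wide_brush_foot and cup_left below 0.035 m or distance between wide_brush_foot and cup_right below 0.035 m) and (distance between narrow_brush_foot and cup_left below 0.035 m or distance between narrow_brush_foot and cup_right below 0.035 m) and distance between wide_brush_foot and narrow_brush_foot above 0.06 m and linear speed of each of wide_brush, narrow_brush below 0.02 m/s); the robot touches nothing.
It fails at once if the tape roll is moved by more than 40 mm (distance of tape_roll from where it was at the start of the episode above 0.04 m).
It fails at once if the paint tin is moved by more than 40 mm (distance of paint_tin from where it was at the start of the episode above 0.04 m).
It fails at once if the sanding block is moved by more than 40 mm (distance of sanding_block from where it was at the start of the episode above 0.04 m).
It also fails if it takes over 53 s, if anything falls off the work surface, if the arm or the gripper's body presses on something with over 40 N, if the wrist force passes 120 N, or if a joint passes its speed limit or range.

## Working session

There is one attempt and no reset: what is moved stays moved. The work goes in short steps, Python scripts to look and compute and a tool call to move; the robot and the scene stay as the last step left them, time stands still between calls to the robot, and variables do not carry over. Pictures are saved under pics/ and viewed, at most 10 in all, crops included, and the job is handed in when it is done.

Besides the shell and the picture viewer there is one more tool, called after "Emit:" by a JSON object that holds its "method" and its "body", one argument or row to a line. move_arm: Moves the arm, as the interface text tells. Its arguments: {"type":"object","properties":{"motion":{"type":"array"}},"required":["motion"]}

```bash
mkdir -p pics; python3 - <<'E'
from plant import monitor,get_image,spotter,arm
import cv2,numpy as np
ims=[]
for n in("scene","top"):
    d=get_image(n); cv2.imwrite(f"pics/{n}0.png",d["image"][:,:,::-1])
    print(n,d["vertical_fov"],d["cx"],d["cy"],np.round(d["pose"],4).tolist(),[k for k in d])
    for o in("brush_stand","wide_brush","narrow_brush"):
        for r in spotter.cut_out(n,o)[:2]: print(o,round(r["confidence"],2),np.round(r["rect"]))
s=monitor.observe();print(s["position"],s["tcp_rot"],s["time"],s["wrist_force"],arm.pinch_z)
E
```

```text
scene 50.325007074529566 323.79709113097624 239.55352048434807 [[0.6319, 0.4186, -0.6523, -0.3002], [-0.775, 0.3507, -0.5257, -0.8891], [0.0087, 0.8377, 0.546, 0.8318], [0.0, 0.0, 0.0, 1.0]] ['image', 'vertical_fov', 'cx', 'cy', 'pose']
brush_stand 0.84 [323. 249.  79. 104.]
wide_brush 0.72 [304. 244.  45.  44.]
narrow_brush 0.78 [292. 223.  46.  40.]
top 43.56250057198946 310.9327764727091 235.6681583839413 [[0.0117, 0.989, -0.1472, 0.3276], [-0.9998, 0.0139, 0.014, -0.2284], [0.0158, 0.147, 0.989, 1.4591], [0.0, 0.0, 0.0, 1.0]] ['image', 'vertical_fov', 'cx', 'cy', 'pose']
brush_stand 0.94 [289. 222.  95. 115.]
wide_brush 0.97 [286. 252.  49.  49.]
narrow_brush 0.66 [252. 225.  45.  42.]
[0.15568002 0.6309931  0.20643896] [-1.79982708e+02  3.66460211e-03  1.66146645e+02] 0.4 [ 0.56729066 -0.05103596  0.7062917 ] 0.0187
```

```bash
python3 - <<'E'
import cv2,numpy as np
a=cv2.imread("pics/top0.png")[130:310,170:410];a=cv2.resize(a,(800,600),interpolation=cv2.INTER_CUBIC);cv2.imwrite("pics/topc.png",a)
a=cv2.imread("pics/scene0.png")[160:310,240:440];a=cv2.resize(a,(800,600),interpolation=cv2.INTER_CUBIC);cv2.imwrite("pics/scenec.png",a)
E
```

```text
(no output)
```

View pics/topc.png

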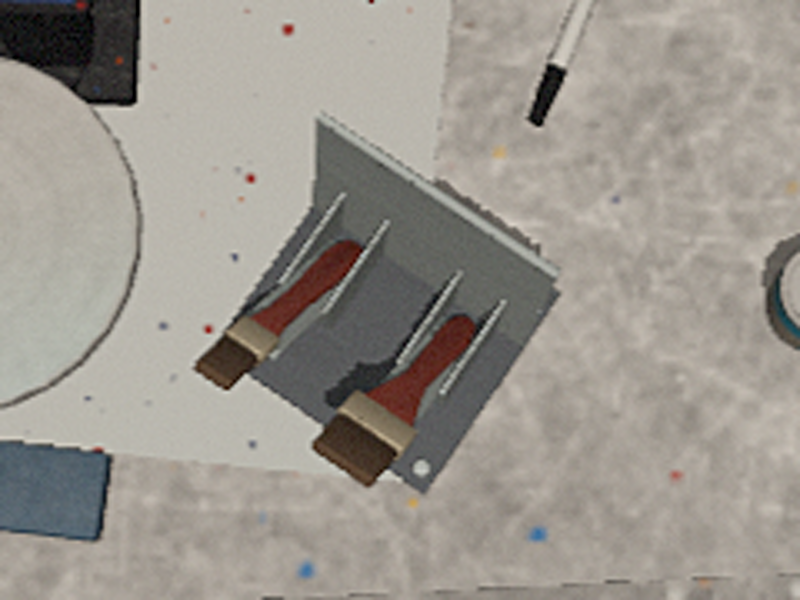

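View pics/scenec.png

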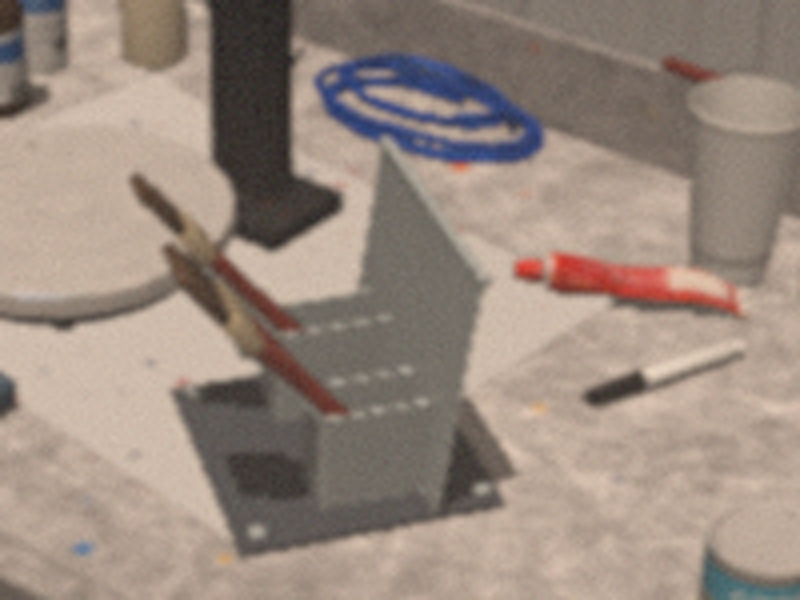

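View pics/top0.png

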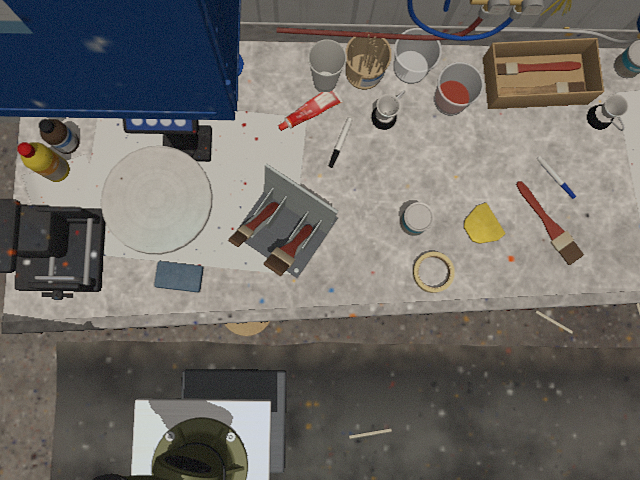

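```bash
cat > h.py <<'E'
import numpy as np
def ray(d,px,z):
    h=d["image"].shape[0]; f=h/2/np.tan(np.radians(d["vertical_fov"])/2)
    P=np.array(d["pose"]); v=P[:3,:3]@np.array([(px[0]-d["cx"])/f,-(px[1]-d["cy"])/f,-1])
    return P[:3,3]+v*(z-P[2,3])/v[2]
def proj(d,p):
    h=d["image"].shape[0]; f=h/2/np.tan(np.radians(d["vertical_fov"])/2)
    P=np.array(d["pose"]); c=P[:3,:3].T@(np.array(p)-P[:3,3])
    return np.array([d["cx"]+f*c[0]/-c[2],d["cy"]-f*c[1]/-c[2]])
E
python3 - <<'E'
from plant import get_image
from h import *
from scipy.optimize import least_squares
d=get_image("top");s=get_image("scene")
L=np.array([[27,95,177],[27,-95,177],[-130,-95,3]])/1e3
def c(p):return np.array(p)*.3+[170,130]
pt=[c(p) for p in[(320,117),(558,272),(423,492)]]
def c2(p):return np.array(p)*.25+[240,160]
ps=[c2(p) for p in[(384,140),(487,282),(243,552)]]
def W(q,L):
    a=q[2];R=np.array([[np.cos(a),-np.sin(a),0],[np.sin(a),np.cos(a),0],[0,0,1]]);return np.asarray(L)@R.T+[q[0],q[1],0]
def r(q): return np.concatenate([proj(d,w)-p for w,p in zip(W(q,L),pt)]+[proj(s,w)-p for w,p in zip(W(q,L),ps)])
b=min((least_squares(r,[.5,-.2,a]) for a in(-2,-1,0,1,2)),key=lambda z:z.cost)
q=b.x;print(q[:2],np.degrees(q[2]),b.fun.round(1))
t=np.radians(38)
for y in(50,-50):
    print("top",W(q,[[-.012-.240*np.sin(t),y/1e3,.006+.24*np.cos(t)]]))
u=ray(d,c((228,362)),.19),ray(d,c((355,445)),.19);print(u)
E
```

```text
[ 0.60109467 -0.2092848 ] -33.187518052878254 [-0.7 -0.9  0.1  0.2  0.6  0.3  0.3 -0.1 -0.1  0.  -0.6  0.6]
top [[ 0.49476424 -0.07999172  0.19512258]]
top [[ 0.44002614 -0.16368008  0.19512258]]
(array([ 0.50800992, -0.09178682,  0.19      ]), array([ 0.45582621, -0.17397435,  0.19      ]))
```

View pics/scene0.png

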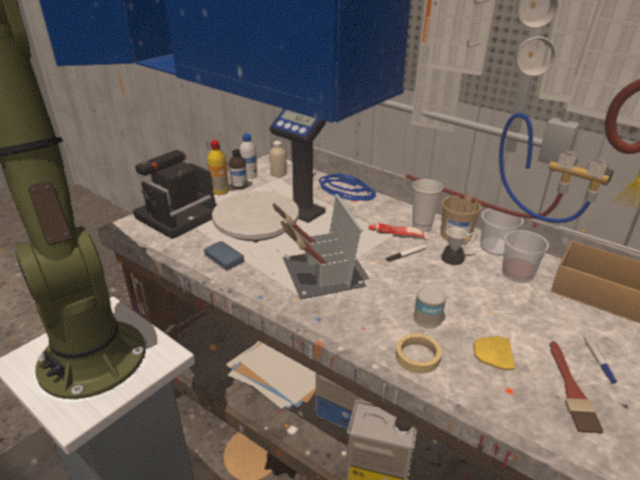

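Emit:
{"method": "move_arm", "body": {
  "motion": [
    [0,[-0.166,-0.073,-0.123],[0,0,0]],
    [0,[-0.166,-0.073,-0.123],[0,0,0]],
    [0,[-0.166,-0.073,-0.123],[0,0,0]],
    [0,[-0.166,-0.073,-0.123],[0,0,0]],
    [0,[-0.166,-0.073,-0.123],[0,0,0]],
    [0,[-0.377,-0.3,-0.123],[0,0,0]],
    [0,[-0.377,-0.3,-0.123],[0,0,0]],
    [0,[-0.377,-0.3,-0.123],[0,0,0]],
    [0,[-0.377,-0.3,-0.123],[0,0,0]],
    [0,[-0.377,-0.3,-0.123],[0,0,0]],
    [0,[-0.377,-0.3,-0.123],[0,0,0]],
    [0,[-0.377,-0.3,-0.123],[0,0,0]],
    [0,[-0.377,-0.3,-0.123],[0,0,0]],
    [0,[-0.485,-0.53,-0.123],[0,0,19.3]],
    [0,[-0.485,-0.53,-0.123],[0,0,19.3]],
    [0,[-0.485,-0.53,-0.123],[0,0,19.3]],
    [0,[-0.485,-0.53,-0.123],[0,0,19.3]],
    [0,[-0.485,-0.53,-0.123],[0,0,19.3]],
    [0,[-0.485,-0.53,-0.123],[0,0,19.3]],
    [0,[-0.485,-0.53,-0.123],[0,0,19.3]]
  ]
}}

```text
time: 2.17
position: [0.5002, -0.0096, 0.3304]
tcp_rot: [-179.9, 0.2, 146.1]
wrist_force: [-0.6, -1.5, -0.2]
opening: 0.0001
finger_force: 0.0
```

Emit:
{"method": "move_arm", "body": {
  "motion": [
    [0,[0,-0.04,0],[0,0,0]],
    [0,[0,-0.07,0],[0,0,0]],
    [0,[0,-0.07,0.04],[0,0,0]],
    [0,[0,-0.07,0.08],[0,0,0]],
    [0,[0,-0.07,0.12],[0,0,0]],
    [0,[0,-0.07,0.15],[0,0,0]],
    [0,[0,-0.07,0.17],[0,0,0]],
    [0,[0,-0.07,0.17],[0,0,0]],
    [0,[0,-0.07,0.17],[0,0,0]],
    [0,[0,-0.07,0.17],[0,0,0]]
  ]
}}

```text
time: 3.0
position: [0.4626, -0.0581, 0.1613]
tcp_rot: [179.9, 0.1, 146.8]
wrist_force: [0.7, -1.0, 0.1]
opening: 0.0002
finger_force: 0.0
```

```bash
python3 - <<'E'
from plant import get_image,monitor
import cv2,numpy as np
a=get_image("top")["image"][130:310,170:410,::-1];b=get_image("scene")["image"][130:310,220:460,::-1]
cv2.imwrite("pics/p1.png",np.hstack([cv2.resize(i,(400,300),interpolation=cv2.INTER_CUBIC) for i in(a,b)]))
s=monitor.observe();p=s["position"]-np.array([.6011,-.2093,0]);print(p@[.837,-.547,0],p@[.547,.837,0],p[2],s["tcp_rot"],s["wrist_force"])
E
```

```text
-0.19834174205823374 0.05090928871424065 0.16162015824567205 [1.79865531e+02 1.55264017e-01 1.46850645e+02] [ 0.17255841  0.66811798 -0.00819721]
```

View pics/p1.png

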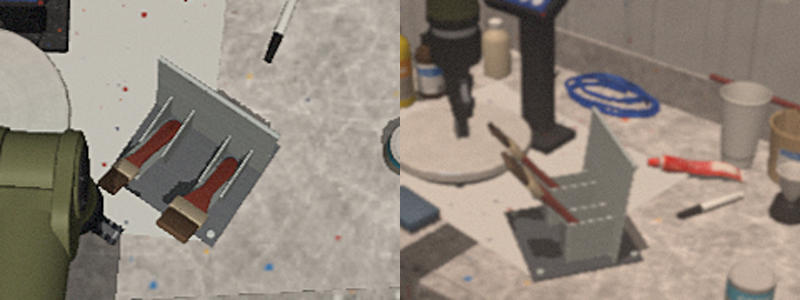

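```bash
python3 - <<'E'
from plant import get_image,monitor
from h import *
p=monitor.observe()["position"]
d=get_image("top");print((proj(d,p)-[170,130])*400/240,(proj(d,p+[0,0,.1])-[170,130])*400/240)
d=get_image("scene");print((proj(d,p)-[220,130])*400/240+[400,0])
E
```

```text
[ 89.32429428 218.1022411 ] [ 78.66616721 209.31328632]
[463.30342287 150.23992238]
```

Emit:
{"method": "move_arm", "body": {
  "motion": [
    [0,[-0.015,0,0],[0,0,0]],
    [0,[-0.025,0,0],[0,0,0]],
    [0,[-0.034,0,-0.004],[0,0,0]],
    [0,[-0.043,0,-0.01],[0,0,0]],
    [0,[-0.052,0,-0.016],[0,0,0]],
    [0,[-0.061,0,-0.022],[0,0,0]],
    [0,[-0.07,0,-0.027],[0,0,0]],
    [0,[-0.08,0,-0.031],[0,0,0]],
    [0,[-0.09,0,-0.035],[0,0,0]],
    [0,[-0.1,0,-0.038],[0,0,0]],
    [0,[-0.11,0,-0.04],[0,0,0]],
    [0,[-0.12,0,-0.042],[0,0,0]],
    [0,[-0.12,0,-0.042],[0,0,0]],
    [0,[-0.12,0,-0.042],[0,0,0]]
  ]
}}

```text
time: 4.37
position: [0.562, -0.1243, 0.2015]
tcp_rot: [-180.0, -0.0, 146.8]
wrist_force: [0.1, 0.1, -0.6]
opening: -0.0002
finger_force: 0.1
```

```bash
python3 - <<'E'
from plant import get_image,monitor
import cv2,numpy as np
a=get_image("top")["image"][130:310,170:410,::-1];b=get_image("scene")["image"][130:310,220:460,::-1]
cv2.imwrite("pics/p2.png",np.hstack([cv2.resize(i,(400,300),interpolation=cv2.INTER_CUBIC) for i in(a,b)]))
s=monitor.observe();p=s["position"]-np.array([.6011,-.2093,0]);print(p@[.837,-.547,0],p@[.547,.837,0],p[2],s["tcp_rot"],s["wrist_force"])
E
```

```text
-0.08006331722671124 0.05003246567293073 0.2013772856796727 [-1.79987316e+02 -4.70742746e-02  1.46849241e+02] [-0.8404056  -0.23246726 -0.07624623]
```

View pics/p2.png

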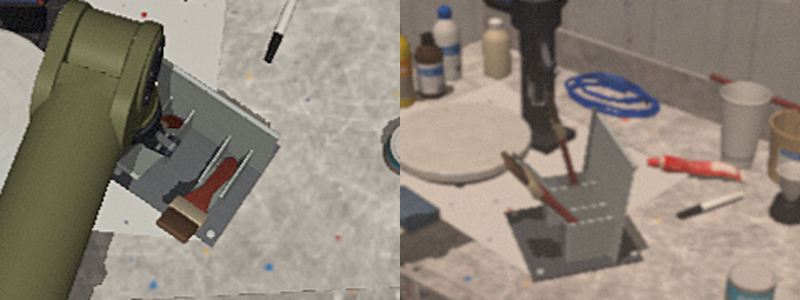

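The narrow brush is rising with its foot still in the cup (scene half: top near (553,100), handle at (573,183)); I'll carry on past vertical.

Emit:
{"method": "move_arm", "body": {
  "motion": [
    [0,[-0.01,0,-0.002],[0,0,0]],
    [0,[-0.02,0,-0.004],[0,0,0]],
    [0,[-0.03,0,-0.006],[0,0,0]],
    [0,[-0.038,0,-0.008],[0,0,0]],
    [0,[-0.045,0,-0.008],[0,0,0]],
    [0,[-0.05,0,-0.008],[0,0,0]],
    [0,[-0.055,0,-0.008],[0,0,0]],
    [0,[-0.06,0,-0.008],[0,0,0]],
    [0,[-0.065,0,-0.008],[0,0,0]],
    [0,[-0.07,0,-0.008],[0,0,0]],
    [0,[-0.074,0,-0.008],[0,0,0]],
    [0,[-0.078,0,-0.008],[0,0,0]],
    [0,[-0.078,0,-0.008],[0,0,0]],
    [0,[-0.078,0,-0.008],[0,0,0]],
    [0,[-0.078,0,-0.008],[0,0,0]]
  ]
}}

```text
time: 5.72
position: [0.627, -0.1664, 0.2096]
tcp_rot: [180.0, -0.0, 146.8]
wrist_force: [0.9, 0.0, -0.5]
opening: -0.0002
finger_force: 0.0
```

```bash
python3 - <<'E'
from plant import get_image,monitor
import cv2,numpy as np
a=get_image("top")["image"][130:310,170:410,::-1];b=get_image("scene")["image"][130:310,220:460,::-1]
cv2.imwrite("pics/p3.png",np.hstack([cv2.resize(i,(400,300),interpolation=cv2.INTER_CUBIC) for i in(a,b)]))
s=monitor.observe();p=s["position"]-np.array([.6011,-.2093,0]);print(p@[.837,-.547,0],p@[.547,.837,0],p[2],s["tcp_rot"],s["wrist_force"])
E
```

```text
-0.0018080715452242057 0.05013213177190643 0.2096759047840307 [ 1.79985460e+02 -7.73760946e-03  1.46853499e+02] [-0.59874086 -0.25626413 -0.3771233 ]
```

View pics/p3.png

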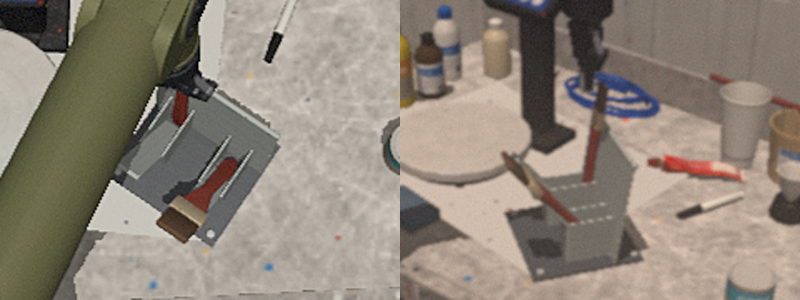

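Emit:
{"method": "move_arm", "body": {
  "motion": [
    [0,[0.02,0,0],[0,0,0]],
    [0,[0.05,0,0],[0,0,0]],
    [0,[0.09,0,-0.02],[0,0,0]],
    [0,[0.13,0,-0.05],[0,0,0]],
    [0,[0.17,0,-0.07],[0,0,0]],
    [0,[0.199,0,-0.07],[0,0,0]],
    [0,[0.199,-0.04,-0.07],[0,0,0]],
    [0,[0.199,-0.08,-0.07],[0,0,0]],
    [0,[0.199,-0.1,-0.07],[0,0,0]],
    [0,[0.199,-0.1,-0.07],[0,0,0]],
    [0,[0.199,-0.1,-0.04],[0,0,0]],
    [0,[0.199,-0.1,0],[0,0,0]],
    [0,[0.199,-0.1,0.03],[0,0,0]],
    [0,[0.199,-0.1,0.05],[0,0,0]],
    [0,[0.199,-0.1,0.05],[0,0,0]],
    [0,[0.199,-0.1,0.05],[0,0,0]],
    [0,[0.199,-0.1,0.05],[0,0,0]]
  ]
}}

```text
time: 7.23
position: [0.407, -0.1414, 0.1611]
tcp_rot: [179.9, 0.1, 146.9]
wrist_force: [-0.0, -0.0, 0.0]
opening: -0.0001
finger_force: 0.0
```

```bash
python3 - <<'E'
from plant import get_image,monitor
import cv2,numpy as np
a=get_image("top")["image"][130:310,170:410,::-1];b=get_image("scene")["image"][130:310,220:460,::-1]
cv2.imwrite("pics/p4.png",np.hstack([cv2.resize(i,(400,300),interpolation=cv2.INTER_CUBIC) for i in(a,b)]))
s=monitor.observe();p=s["position"]-np.array([.6011,-.2093,0]);print(p@[.837,-.547,0],p@[.547,.837,0],p[2],s["tcp_rot"],s["wrist_force"])
E
```

```text
-0.19929198469303705 -0.04923930872745133 0.16140612793456688 [1.79899033e+02 1.56004191e-01 1.46860065e+02] [ 0.08460562 -0.30226518 -0.06095687]
```

View pics/p4.png

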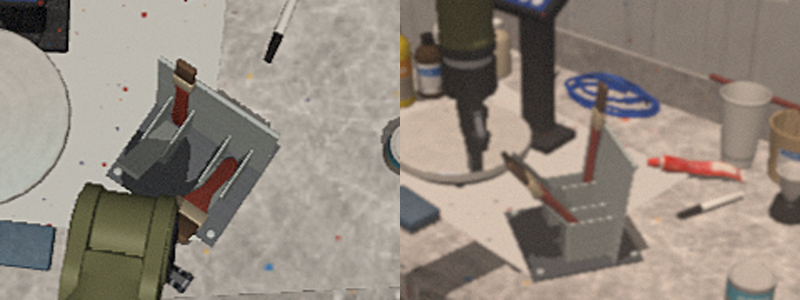

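The narrow brush stands on the backrest (scene half, (600,90) to (590,180)). The gripper is now outside the wide brush, so I'll make the same push.

Emit:
{"method": "move_arm", "body": {
  "motion": [
    [0,[-0.015,0,0],[0,0,0]],
    [0,[-0.025,0,0],[0,0,0]],
    [0,[-0.034,0,-0.004],[0,0,0]],
    [0,[-0.043,0,-0.01],[0,0,0]],
    [0,[-0.052,0,-0.016],[0,0,0]],
    [0,[-0.061,0,-0.022],[0,0,0]],
    [0,[-0.07,0,-0.027],[0,0,0]],
    [0,[-0.08,0,-0.031],[0,0,0]],
    [0,[-0.09,0,-0.035],[0,0,0]],
    [0,[-0.1,0,-0.038],[0,0,0]],
    [0,[-0.11,0,-0.04],[0,0,0]],
    [0,[-0.12,0,-0.042],[0,0,0]],
    [0,[-0.12,0,-0.042],[0,0,0]]
  ]
}}

```text
time: 8.42
position: [0.5084, -0.2079, 0.203]
tcp_rot: [-180.0, 0.2, 146.8]
wrist_force: [-0.3, 0.1, 0.7]
opening: 0.0003
finger_force: 0.0
```

Emit:
{"method": "move_arm", "body": {
  "motion": [
    [0,[-0.01,0,-0.002],[0,0,0]],
    [0,[-0.02,0,-0.004],[0,0,0]],
    [0,[-0.03,0,-0.006],[0,0,0]],
    [0,[-0.038,0,-0.008],[0,0,0]],
    [0,[-0.045,0,-0.008],[0,0,0]],
    [0,[-0.05,0,-0.008],[0,0,0]],
    [0,[-0.055,0,-0.008],[0,0,0]],
    [0,[-0.06,0,-0.008],[0,0,0]],
    [0,[-0.065,0,-0.008],[0,0,0]],
    [0,[-0.07,0,-0.008],[0,0,0]],
    [0,[-0.074,0,-0.008],[0,0,0]],
    [0,[-0.078,0,-0.008],[0,0,0]],
    [0,[-0.078,0,-0.008],[0,0,0]],
    [0,[-0.078,0,-0.008],[0,0,0]],
    [0,[-0.078,0,-0.008],[0,0,0]]
  ]
}}

```text
time: 9.67
position: [0.5714, -0.2496, 0.2095]
tcp_rot: [180.0, -0.0, 146.8]
wrist_force: [1.0, 1.1, -0.3]
opening: -0.0001
finger_force: 0.0
```

Emit:
{"method": "move_arm", "body": {
  "motion": [
    [0,[0.02,0,0],[0,0,0]],
    [0,[0.05,0,0],[0,0,0]],
    [0,[0.09,0,-0.02],[0,0,0]],
    [0,[0.13,0,-0.05],[0,0,0]],
    [0,[0.17,0,-0.07],[0,0,0]],
    [0,[0.195,0,-0.07],[0,0,0]],
    [0,[0.195,0,-0.07],[0,0,0]],
    [0,[0.195,0,-0.07],[0,0,0]],
    [0,[0.195,0,-0.07],[0,0,0]]
  ]
}}

```text
time: 10.42
position: [0.4086, -0.1432, 0.2797]
tcp_rot: [179.9, 0.0, 146.9]
wrist_force: [0.2, -0.1, -0.1]
opening: -0.0001
finger_force: 0.0
```

```bash
python3 - <<'E'
from plant import get_image,monitor
import cv2,numpy as np
a=get_image("top")["image"][130:310,170:410,::-1];b=get_image("scene")["image"][130:310,220:460,::-1]
cv2.imwrite("pics/p5.png",np.hstack([cv2.resize(i,(400,300),interpolation=cv2.INTER_CUBIC) for i in(a,b)]))
s=monitor.observe();print(s["position"],s["wrist_force"])
E
```

```text
[ 0.40866657 -0.14372909  0.27892551] [ 0.52029884  0.65188746 -0.94463826]
```

View pics/p5.png

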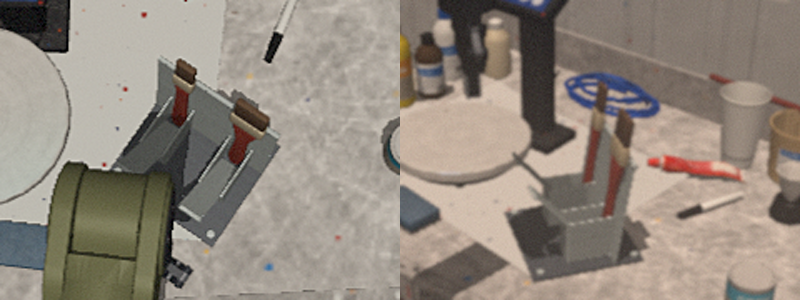

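Both brushes now stand bristles up against the backrest (scene half: tops at (602,88) and (625,117)), each in its own cup. The gripper is clear of everything.

```bash
python3 -c "
from plant import sign_off
print(sign_off())"
```

```text
the job is handed in; nothing more can be done
None
```

I tipped both brushes up, and the last pictures show each standing bristles up in its own cup against the backrest, with the gripper clear; I handed the job in at about 10.5 s, but no verdict came back.

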